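# Open the grease caddy and turn the tub's label to the front

### The arm

A 6-joint arm with a two-finger parallel gripper is mounted at the origin on the work surface. World frame = base frame: x ahead of the robot, y to its left, z up, the work surface at z = 0. Lengths are in mm, angles in rad, forces in N, time in s.
With the tool pointing down it reaches from about 250 to 850 mm from the base axis. Payload 12.5 kg.
Tool frame: the origin (TCP) lies at the very end of the fingers, on their centre line; the grasp point (between the pads) lies 19 mm behind it; y points along the fingers, z is the direction in which the jaws open and shut, and the axes are right-handed (so a half turn about y gives the same grasp; the last joint's range is limited). The gripper opens to 93 mm and grips with 3 to 60 N. Pads are 15 mm wide; open, the fingers measure 128 mm over their backs; the gripper's body (75 mm by 188 mm) begins 65 mm behind the grasp point.
Start: joints at [-1.337, 0.351, 1.652, -0, 1.139, -0.085], TCP at [172.404, -522.265, 218.633] pointing down, gripper open.
Joint ranges: [-2.75, 2.75], [-0.79, 2.1], [0.01, 2.65], [-1.57, 4.71], [0.07, 3.14], [-2.87, 2.87]. Speed limits (rad/s): [2.22, 2.22, 2.79, 3.14, 3.14, 3.14].

### API

Orientations are given as [roll, pitch, yaw] about the fixed x, y, z axes, in that order (R = Rz(yaw) Ry(pitch) Rx(roll)).
In Python, from plant import bot gives the robot as it stands. Calls block until the motion is done:
- bot.movep(position, orientation): joint-space move of the TCP to a pose.
- bot.move_l(position, rate=150, frame=None, guard=None): straight line of the TCP; frame=None keeps the orientation; rate is the mean speed in mm/s. With guard (N) it stops when the force on the tool has changed by that much, and returns True; else False.
- bot.set_joints(angles): joint-space move.
- bot.move_gripper(opening, grip_force=None): finger opening in mm; grip_force is the grip in N (None keeps the last); returns when the fingers have stopped.
- bot.pause(seconds).
- bot.inverse_kinematics(position, orientation): joint angles nearest the present ones, or None.
- bot.grab_frame(name): name is "side" or "top"; returns (picture, depth): 384x512x3 uint8, blue, green, red; 384x512 float32, mm along the optical axis (not along the pixel's ray), 0 where there is no reading.
- bot.camera_info(name): a dict with "K" (3x3 intrinsics, pixels), "k1" (the pictures are not rectified: a ray, as slopes to the right and down, at radius r is drawn at 1 + k1 r^2 times it, then the intrinsics apply), "R" (3x3) and "t" (3): a world point X has camera coordinates R X + t. Camera axes: x right, y down, z forward; pixel columns grow to the right and rows downward; lengths in mm; the calibration is good to about 2 mm. A picture is of the moment at which its call begins. camera_info takes no time and is no camera call.
A pose or a line that the arm cannot do raises bot.MotionError and nothing moves.
- bot.hand_in(): hands the job in, once; it reports no verdict.
Readings, each from a call of its own:
- bot.get_time_s(): time.
- bot.get_qpos(): joint angles.
- bot.get_qvel(): joint speeds.
- bot.get_tau(): joint torques, N m.
- bot.get_tcp_pos(): TCP position.
- bot.get_tool_rot(): TCP orientation.
- bot.get_wrist_force(): force on the tool from outside, world axes, zero at the start.
- bot.get_torque(): the same for the moment, N m.
- bot.get_finger_gap(): finger opening in mm.
Only numpy, scipy, OpenCV 4.12 (cv2) and the standard library are available. Lean on these libraries where they do the work, as an engineer would, in place of code of your own. Each camera call takes 0.05 s, during which the arm holds its last target.

### The job

Press the caddy's sprung hook down through the gap between its guard cheeks so that the lid springs fully open. Then roll the round grease tub inside by its edge with a fingertip until its paper label faces squarely out of the caddy's cut-away front, and let go; leave the lid open and do not disturb the other things on the bench.

Things in the scene. Friction and masses are not known exactly. Their poses are not given: they have to be found in the camera images.
- caddy: Square grey sheet-steel box fixed to the bench, 170 x 170 mm, walls 4 mm thick, 112 mm high. Origin: centre of its underside. +x points to its front, cut away in the middle (30 mm sill); -y to the lid's hinge side; the catch is on the +y side, where two upright guard cheeks 50 mm apart (inner faces at x = +-25 mm) stick out to y = 195 mm, tops at z = 118 mm, gap open above.
- hook_pad (a point): Centre of the upper face of the hook's tail pad, the place to press: dark steel, 36 mm (along caddy x) by 46 mm (along caddy y), lying between the guard cheeks. At rest it is at caddy (0, 160, 100) mm, 18 mm below the tops of the cheeks.
- hook (a joint): Sprung rocking hook (rad): 0 at rest, grows as its pad is pressed down, stop at 0.4. The pad sinks about 7 mm per 0.1 rad; the lid is freed at about 0.2 rad (15 mm of sink, about 5 N), the stop needs about 7 N. Springs back when let go. Its nose, over the lid's edge, is 30 mm wide, at caddy y = 87 to 105 mm, top at z = 133 mm.
- lid (a joint): Lid (rad): 0 shut (flat, hooked), 2.1 fully open (stop). Aluminium plate 166 x 178 mm, 4 mm thick, hinged along caddy x at caddy y = -85, z = 123 mm. Once freed, a spring swings it up and over to the -y side in 1 to 3 s and keeps it open, leaning outward (its edge then at caddy y about -175 mm, z about 278 mm).
- lid_edge (a point): Middle of the lid's free edge, 180 mm from the hinge line.
- tub_top (a point): Centre of the tub's flat top, on its axis. Round dark grease tub, 110 mm across its top, 86 mm tall, upright in the middle of the box on a sprung turntable; top 116 mm above the bench, 4 mm above the box walls. It cannot be lifted out. Pressed down it gives up to 10 mm against a spring (about 6 N at first, 1.5 N more per mm).
- tub (a joint): Turn of the tub about its upright axis (rad): 0 with the label to the back of the caddy, growing counterclockwise seen from above; label in front at +-3.14. Slight friction (0.05 N m); stays where it is left. A shut fingertip pressed about 5 mm down on the top near its edge (about 43 mm from the axis) and moved round in an arc carries it along.
- tub_label (a point): Point on the tub's upper edge, 55 mm from its axis, at the middle of the paper label. The label covers about 60 degrees of the tub's wall; a paper tongue 26 mm wide runs from it up over the edge and 30 mm inwards on the top, so it shows from above. It starts facing the back or a side of the caddy, never the front.
- caddy_front (a point): Fixed point straight in front of the tub's axis: where tub_label lies when the label faces squarely out of the front (caddy (55, 0, 116) mm).
- dish: Bystander: round steel parts dish, 130 mm across, 30 mm high, beside the caddy on its hinge side. Origin: centre of underside.
- gauge: Bystander: orange plastic tyre pressure gauge lying flat, about 130 mm long, dial 60 mm across, 23 mm high. Origin: underside, near the middle.
- charger: Bystander: grey plastic battery charger, 160 x 100 x 70 mm, toggle switch and carrying handle on top (100 mm high in all). Origin: centre of underside.
- weight: Bystander: chrome handlebar end weight standing upright, 38 mm across, 62 mm high. Origin: centre of underside.
- scraper: Bystander: stainless scraper lying flat, 160 mm long, 42 mm wide, 12 mm high. Origin: underside, near the middle.
- oil: Bystander: black oil bottle standing upright, 54 mm across, 150 mm high. Origin: centre of underside.
- spanner: Bystander: steel spanner lying flat, 180 mm long. Origin: underside.

How it is judged (in metres and radians):
On the way, in this order (a step that is already met when the one before it is completed fails the run):
1. the hook is pressed and the lid springs fully open (value of joint lid above 1.8 rad), for 0.2 s.
2. the tub's label faces the front (horizontal distance between tub_label and caddy_front below 0.01 m), for 0.2 s.
At the end, for the whole second after the job is handed in: The lid stands open (over 1.8 rad), the hook has sprung back (under 0.05 rad) and the middle of the tub's label is within 10 mm (about 10 degrees) of the point straight in front of its axis (value of joint lid above 1.8 rad and horizontal distance between tub_label and caddy_front below 0.01 m and value of joint hook below 0.05 rad); the robot touches nothing.
It fails at once if one of the other things on the bench is shoved more than 30 mm or tipped over (distance of any of dish, gauge, charger, weight, scraper, oil, spanner from where it was at the start of the episode above 0.03 m or angle between any of dish, gauge, charger, weight, scraper, oil, spanner's own z axis and vertical above 0.5 rad).
It also fails if it takes over 58 s, if anything falls off the work surface, if the arm or the gripper's body presses on something with over 40 N, if the wrist force passes 120 N, or if a joint passes its speed limit or range.

## Working session

There is one attempt and no reset: what is moved stays moved. The work goes in short steps, each a Python script; the robot and the scene stay as the last script left them, time stands still between calls to the robot, and variables do not carry over. Pictures are saved under pics/ and viewed, and the job is handed in when it is done.

```bash
ls; mkdir -p pics; python3 - <<'E'
from plant import bot
import cv2,numpy as np
for n in("top","side"):
    p,d=bot.grab_frame(n); cv2.imwrite(f"pics/{n}0.png",p); np.save(f"pics/{n}0d.npy",d)
    c=bot.camera_info(n); print(n,c)
print(bot.get_time_s(),bot.get_tool_rot(),bot.get_tcp_pos())
E
```

```text
pics
top {'K': array([[475.75057535,   0.        , 252.97441379],
       [  0.        , 475.75057535, 196.92811581],
       [  0.        ,   0.        ,   1.        ]]), 'k1': -0.12613657639980622, 'R': array([[-9.68392600e-04, -9.99930761e-01, -1.17275289e-02],
       [-9.86550339e-01,  2.87222614e-03, -1.63432488e-01],
       [ 1.63454856e-01,  1.14115308e-02, -9.86484813e-01]]), 't': array([  22.96234769,  602.69344433, 1714.45572629])}
side {'K': array([[422.65475543,   0.        , 256.96349891],
       [  0.        , 422.65475543, 185.22258274],
       [  0.        ,   0.        ,   1.        ]]), 'k1': 0.02449343869545511, 'R': array([[-0.9922516 , -0.12217332, -0.0225929 ],
       [-0.05011306,  0.55993807, -0.82701756],
       [ 0.1136901 , -0.81947729, -0.56172193]]), 't': array([ 591.34561653,   98.50833976, 1341.93361937])}
0.1 [-1.57181842e+00  6.87037462e-05 -2.82281293e+00] [ 172.32883273 -521.97784207  218.16209072]
```

View pics/top0.png

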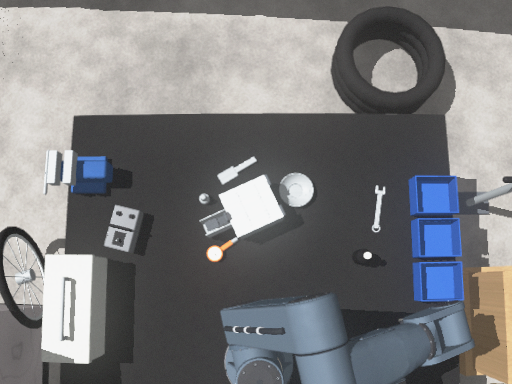

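View pics/side0.png

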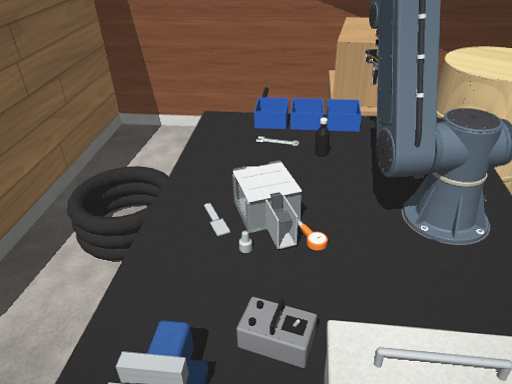

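The top picture shows the lid, white, centred near (251,207). The catch with its cheeks points left near (214,222), the gauge is at (215,253), the weight at (204,199) and the dish at (296,190). Next I'll measure the caddy pose.

```bash
cat > h.py <<'E'
from plant import bot
import cv2,numpy as np
def cloud(n,d):
    c=bot.camera_info(n);K=c["K"];v,u=np.mgrid[0:384,0:512]
    x=(u-K[0,2])/K[0,0];y=(v-K[1,2])/K[1,1];k=c["k1"]
    a,b=x.copy(),y.copy()
    for _ in range(10):
        f=1+k*(a*a+b*b);a=x/f;b=y/f
    P=np.stack([a*d,b*d,d],-1)-c["t"]
    return P@c["R"]
def proj(n,X):
    c=bot.camera_info(n);p=np.asarray(X)@c["R"].T+c["t"]
    s=p[...,:2]/p[...,2:];s=s*(1+c["k1"]*(s**2).sum(-1,keepdims=True))
    return s*c["K"][0,0]+c["K"][:2,2]
E
python3 - <<'E'
from h import *
p=cv2.imread("pics/top0.png");W=cloud("top",np.load("pics/top0d.npy"))
m=np.zeros((384,512),bool);m[165:250,190:295]=1
z=W[...,2]
lid=(m&(z>115)&(z<140)&(p.min(2)>150)).astype(np.uint8)
n,l,s,c=cv2.connectedComponentsWithStats(lid);i=1+np.argmax(s[1:,4]);q=W[l==i]
print(s[i],q.mean(0),np.median(q[:,2]),cv2.minAreaRect(q[:,:2].astype(np.float32)))
pp=p.copy();cv2.imwrite("pics/tz.png",cv2.resize(p[150:280,180:340],None,fx=5,fy=4.5,interpolation=2)[:600,:800])
S=cv2.imread("pics/side0.png");cv2.imwrite("pics/sz.png",cv2.resize(S[140:280,190:350],None,fx=5,fy=4.2,interpolation=2))
E
```

```text
[ 217  175   67   62 2327] [560.89633542  30.03144201 125.34675136] 125.34533935397164 ((555.32080078125, 43.03901672363281), (168.6160888671875, 210.1767578125), 24.4270076751709)
```

View pics/tz.png

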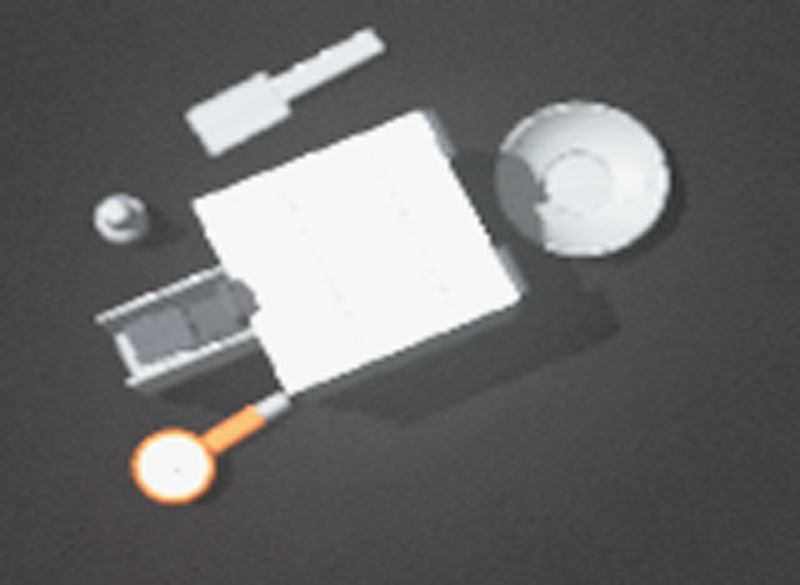

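View pics/sz.png

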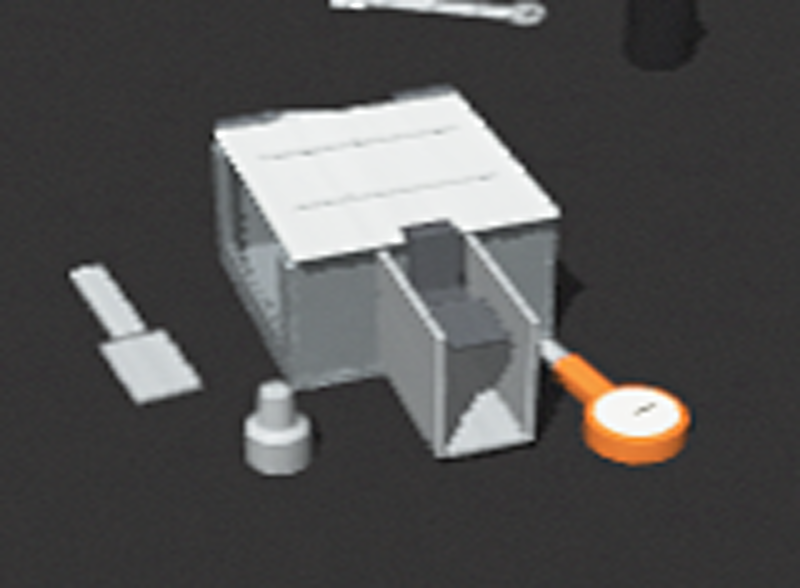

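```bash
python3 - <<'E'
from h import *
from scipy.optimize import minimize
p=cv2.imread("pics/top0.png");d=np.load("pics/top0d.npy");W=cloud("top",d)
m=np.zeros((384,512),bool);m[165:250,190:295]=1
lid=(m&(abs(W[...,2]-125)<6)&(p.min(2)>200)).astype(np.uint8)
lid=cv2.morphologyEx(lid,cv2.MORPH_OPEN,np.ones((9,9)))
q=W[lid>0];r=cv2.minAreaRect(q[:,:2].astype(np.float32));print(r)
# subpixel fit: render model lid polygon (with nose notch) and compare to brightness mask
def poly(a):
    x,y,t=a;R=np.array([[np.cos(t),-np.sin(t)],[np.sin(t),np.cos(t)]])
    v=np.array([[-83,-83],[83,-83],[83,95],[15,95],[15,87],[-15,87],[-15,95],[-83,95]])
    w=v@R.T+[x,y];return proj("top",np.c_[w,np.full(8,125)])
g=p.min(2).astype(float)[160:260,180:310];tgt=np.clip((g-90)/150,0,1)
tgt[:, :]=tgt*cv2.dilate(lid,np.ones((5,5)))[160:260,180:310]
def cost(a):
    im=np.zeros((800,1040),np.uint8);cv2.fillPoly(im,[np.round(((poly(a)-[180,160]+.5)*8-.5)*16).astype(np.int32)],255,shift=4)
    return ((cv2.resize(im,(130,100),interpolation=cv2.INTER_AREA)/255.-tgt)**2).sum()
t=np.deg2rad(24.4);c=np.array(r[0])-6*np.array([-np.sin(t),np.cos(t)])
s=minimize(cost,[*c,t],method="Nelder-Mead",options=dict(initial_simplex=[[*c,t],[c[0]+5,c[1],t],[c[0],c[1]+5,t],[c[0],c[1],t+.05]]))
print(s.x,np.rad2deg(s.x[2]),s.fun);np.save("caddy.npy",s.x)
# overlay known points in both
x,y,t=s.x
def w(P):
    P=np.asarray(P,float);return np.array([x+np.cos(t)*P[0]-np.sin(t)*P[1],y+np.sin(t)*P[0]+np.cos(t)*P[1],P[2]])
for n in("top","side"):
    im=cv2.imread(f"pics/{n}0.png");o=(180,150) if n=="top" else (190,140)
    z=cv2.resize(im[o[1]:o[1]+130,o[0]:o[0]+160],None,fx=5,fy=4.5,interpolation=2)
    for P in[(83,95,125),(-83,95,125),(83,-83,125),(-83,-83,125),(25,195,118),(-25,195,118),(0,160,100),(0,96,133),(85,85,112),(85,85,0)]:
        u=(proj(n,w(P))-o+.5)*[5,4.5];cv2.circle(z,tuple(int(k) for k in u),3,(0,0,255),-1)
    cv2.imwrite(f"pics/ov_{n}.png",z)
print(w((0,160,100)),w((0,0,116)))
Wc=W; u=proj("top",w((0,160,100))).round().astype(int);print(W[u[1],u[0]])
from h import cloud
Ws=cloud("side",np.load("pics/side0d.npy"));u=proj("side",w((0,0,125))).round().astype(int);print(Ws[u[1],u[0]],w((0,0,125)))
u=proj("side",w((0,170,100))).round().astype(int);print(Ws[u[1],u[0]],w((0,170,100)))
E
```

```text
((0.0, 0.0), (0.0, 0.0), 0.0)
[ 2.47862658 -5.46410196  0.42586034] 24.4 0.0
[-63.61808219 140.24528376 100.        ] [  2.47862658  -5.46410196 116.        ]Traceback (most recent call last):
  File "<stdin>", line 32, in <module>
IndexError: index 385 is out of bounds for axis 0 with size 384
```

```bash
python3 -c "
import cv2,numpy as np
a=cv2.imread('pics/ov_top.png');b=cv2.imread('pics/ov_side.png');cv2.imwrite('pics/ov.png',cv2.resize(np.vstack([a,b]),(590,600)) if 0 else cv2.resize(np.vstack([a,b]),None,fx=.51,fy=.51))"
```

```text
(no output)
```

View pics/ov.png

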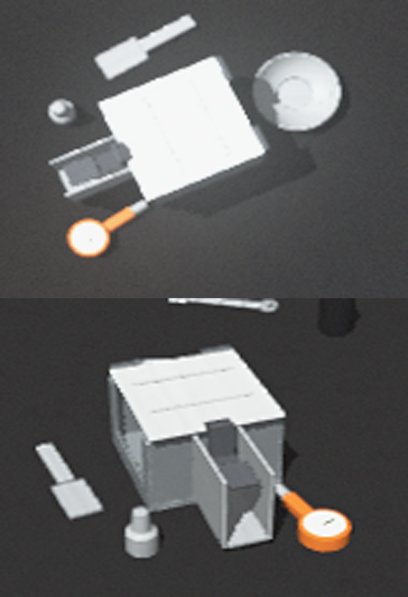

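The mask came out empty because the threshold was too tight. I'll loosen it.

```bash
cat > fit.py <<'E'
from h import *
from scipy.optimize import minimize
p=cv2.imread("pics/top0.png");d=np.load("pics/top0d.npy");W=cloud("top",d)
m=np.zeros((384,512),bool);m[165:250,190:295]=1
lid=(m&(W[...,2]>100)&(p.min(2)>150)).astype(np.uint8)
print(lid.sum())
lid=cv2.morphologyEx(cv2.morphologyEx(lid,cv2.MORPH_CLOSE,np.ones((3,3),np.uint8)),cv2.MORPH_OPEN,np.ones((7,7),np.uint8))
q=W[lid>0];r=cv2.minAreaRect(q[:,:2].astype(np.float32));print(r)
def poly(a):
    x,y,t=a;R=np.array([[np.cos(t),-np.sin(t)],[np.sin(t),np.cos(t)]])
    v=np.array([[-83,-83],[83,-83],[83,95],[15,95],[15,87],[-15,87],[-15,95],[-83,95]])
    w=v@R.T+[x,y];return proj("top",np.c_[w,np.full(8,125)])
g=p.min(2).astype(float)[160:260,180:310];tgt=np.clip((g-90)/150,0,1)
tgt=tgt*cv2.dilate(lid,np.ones((5,5),np.uint8))[160:260,180:310]
def cost(a):
    im=np.zeros((800,1040),np.uint8);cv2.fillPoly(im,[np.round(((poly(a)-[180,160]+.5)*8-.5)*16).astype(np.int32)],255,shift=4)
    return ((cv2.resize(im,(130,100),interpolation=cv2.INTER_AREA)/255.-tgt)**2).sum()
t=np.deg2rad(24.4);c=np.array(r[0])-6*np.array([-np.sin(t),np.cos(t)])
s=minimize(cost,[*c,t],method="Nelder-Mead",options=dict(initial_simplex=[[*c,t],[c[0]+5,c[1],t],[c[0],c[1]+5,t],[c[0],c[1],t+.05]]))
print(s.x,np.rad2deg(s.x[2]),s.fun);np.save("caddy.npy",s.x)
x,y,t=s.x
def w(P):
    P=np.asarray(P,float);return np.array([x+np.cos(t)*P[0]-np.sin(t)*P[1],y+np.sin(t)*P[0]+np.cos(t)*P[1],P[2]])
Z=[]
for n in("top","side"):
    im=cv2.imread(f"pics/{n}0.png");o=(180,150) if n=="top" else (190,140)
    z=cv2.resize(im[o[1]:o[1]+130,o[0]:o[0]+160],None,fx=5,fy=5,interpolation=2)
    for P in[(83,95,125),(-83,95,125),(83,-83,125),(-83,-83,125),(25,195,118),(-25,195,118),(0,160,100),(0,96,133),(85,85,112),(85,85,0)]:
        u=(proj(n,w(P))-o+.5)*5;cv2.circle(z,tuple(int(k) for k in u),3,(0,0,255),-1)
    Z.append(z[:, :700])
cv2.imwrite("pics/ov1.png",cv2.resize(np.vstack(Z),None,fx=.46,fy=.46))
print(w((0,160,100)),w((0,0,116)))
Ws=cloud("side",np.load("pics/side0d.npy"))
for P in[(0,0,125),(0,160,100)]:
    u=proj("side",w(P)).round().astype(int);v=proj("top",w(P)).round().astype(int);print(w(P),"side",Ws[u[1],u[0]],"top",W[v[1],v[0]])
E
python3 fit.py
```

```text
2466
((491.97503662109375, -0.366424560546875), (319.7867126464844, 186.88363647460938), 25.155736923217773)
[5.62750055e+02 2.39082493e+01 4.32958693e-01] 24.806705809706376 30.652579315647827
[495.62072296 169.14479015 100.        ] [562.75005487  23.9082493  116.        ]
[562.75005487  23.9082493  125.        ] side [562.00161899  22.2996012  123.62114946] top [561.51100779  24.41915638 123.74751811]
[495.62072296 169.14479015 100.        ] side [495.65332652 163.32747916  96.58834324] top [496.2708844  167.43924109 104.0542371 ]
```

View pics/ov1.png

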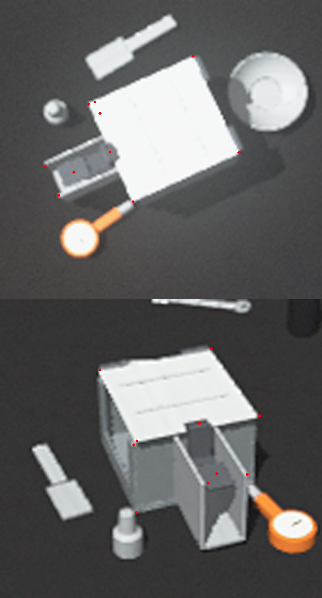

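The caddy fit is consistent with both views: centre (562.8, 23.9), yaw 0.433, lid top near 124. I'll press with the closed fingers and the jaw axis along caddy x, so the gripper body stays clear of the lid's arc.

```bash
cat >> h.py <<'E'
CX,CY,CT=np.load("caddy.npy")
def w(x,y,z): return [CX+np.cos(CT)*x-np.sin(CT)*y,CY+np.sin(CT)*x+np.cos(CT)*y,z]
E
python3 - <<'E'
from h import *
for yaw in(CT-np.pi/2,CT+np.pi/2):
    for P in(w(0,163,200),w(0,163,75),w(43,0,111),w(-43,0,111),w(0,43,111),w(0,-43,111)): 
        q=bot.inverse_kinematics(P,[-np.pi/2,0,yaw]);print(yaw,None if q is None else np.round(q,2))
yaw=CT-np.pi/2
bot.move_gripper(0,20);print(bot.get_finger_gap())
bot.movep(w(0,163,200),[-np.pi/2,0,yaw]);print(bot.get_time_s(),bot.get_tcp_pos(),bot.get_tool_rot())
p,d=bot.grab_frame("side");cv2.imwrite("pics/s1.png",cv2.resize(p[90:290,190:390],None,fx=3,fy=3))
E
```

```text
-1.1378376338419143 [ 0.25  0.32  1.74 -0.    1.08 -0.19]
-1.1378376338419143 [ 0.25  0.5   1.84 -0.    0.8  -0.19]
-1.1378376338419143 [-0.01  0.57  1.6  -0.    0.97 -0.44]
-1.1378376338419143 [-0.08  0.45  1.82 -0.    0.88 -0.51]
-1.1378376338419143 [ 0.03  0.48  1.75 -0.    0.91 -0.4 ]
-1.1378376338419143 [-0.11  0.53  1.66 -0.    0.94 -0.54]
2.003755019747879 None
2.003755019747879 None
2.003755019747879 [-0.01  0.57  1.6  -0.    0.97  2.7 ]
2.003755019747879 [-0.08  0.45  1.82 -0.    0.88  2.63]
2.003755019747879 [ 0.03  0.48  1.75 -0.    0.91  2.74]
2.003755019747879 [-0.11  0.53  1.66 -0.    0.94  2.6 ]
0.3585920944785564
4.25 [494.59763304 171.27263589 200.00392149] [-1.57077588e+00 -1.00973205e-04 -1.13897737e+00]
```

View pics/s1.png

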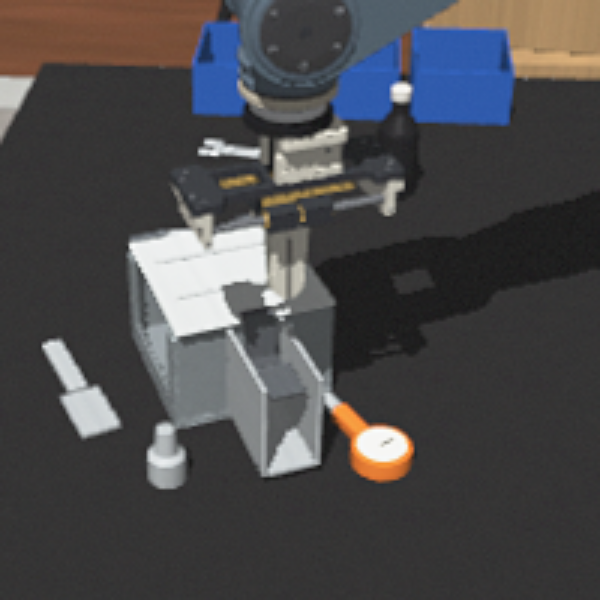

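The closed fingers are at zoom (288,290), above and in line with the hook gap at (270,350). The bystanders are clear. Now the press.

```bash
python3 - <<'E'
from h import *
print(bot.move_l(w(0,163,106),120,guard=4),bot.get_tcp_pos(),bot.get_wrist_force())
for z in(92,84,78,76):
    h=bot.move_l(w(0,163,z),60,guard=12);print(h,np.round(bot.get_tcp_pos(),1),np.round(bot.get_wrist_force(),1))
    if h:break
bot.pause(.8)
p,d=bot.grab_frame("side");cv2.imwrite("pics/s2.png",cv2.resize(p[60:260,190:390],None,fx=3,fy=3))
bot.pause(.8)
bot.move_l(w(0,163,240),150)
print(bot.get_time_s(),bot.get_wrist_force())
p,d=bot.grab_frame("side");cv2.imwrite("pics/s3.png",cv2.resize(p[60:260,190:390],None,fx=3,fy=3))
p,d=bot.grab_frame("top");cv2.imwrite("pics/t3.png",cv2.resize(p[130:280,170:330],None,fx=4,fy=4))
E
```

```text
False [494.7971795  171.95219769 106.62514549] [ 0.32896155 -0.50464721  0.11293626]
False [494.6 172.   92. ] [-0.   1.6  3.2]
False [494.5 172.1  84.3] [-0.4  5.1  5.1]
False [494.5 172.2  78.4] [-0.7  5.   6. ]
False [494.5 172.1  76.5] [-1.   4.1  5.9]
9.2917 [-0.61791683 -0.78781081 -1.10983286]
```

View pics/s3.png

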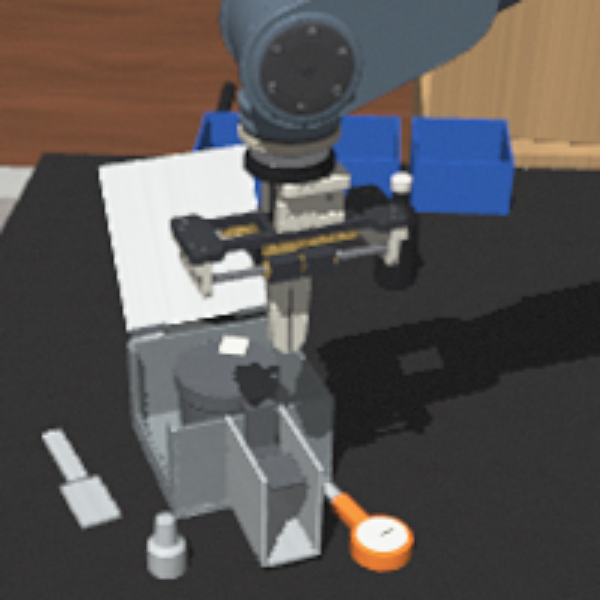

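View pics/t3.png

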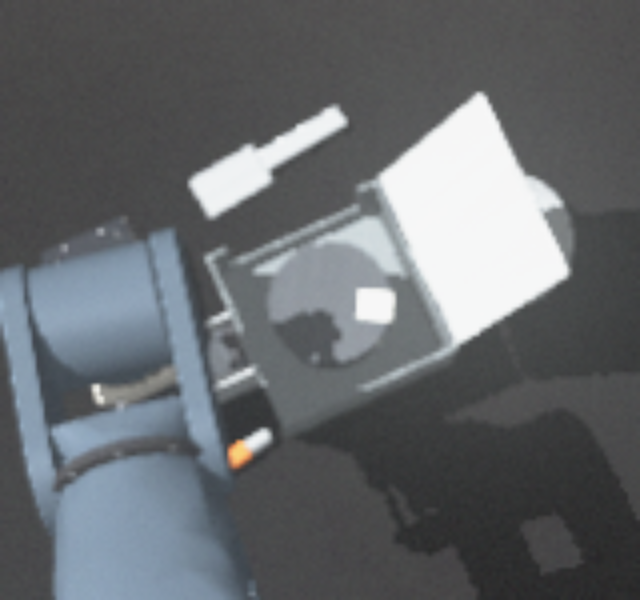

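The lid is open and the tub's dark top shows at top-zoom (333,305), with the white tongue at (375,305) on the hinge side. Now I'll measure the label angle.

```bash
cat >> h.py <<'E'
def planept(n,uv,z):
    c=bot.camera_info(n);K=c["K"]
    D=np.array([c["k1"],0,0,0,0.])
    # model: drawn = ray*(1+k1 r^2), as OpenCV
    s=cv2.undistortPoints(np.array([[uv]],float),K,D)[0,0]
    o=-c["R"].T@c["t"];r=c["R"].T@np.array([*s,1]);return o+r*(z-o[2])/r[2]
def loc(X):
    d=np.array([X[0]-CX,X[1]-CY]);return np.array([np.cos(CT)*d[0]+np.sin(CT)*d[1],-np.sin(CT)*d[0]+np.cos(CT)*d[1]])
def label(n,p):
    m=np.zeros((384,512),np.uint8)
    ring=[proj(n,np.array(w(54*np.cos(a),54*np.sin(a),116))) for a in np.linspace(0,6.28,60)]
    cv2.fillPoly(m,[np.round(ring).astype(np.int32)],1)
    g=p.min(2).astype(float)
    b=((g>150)&(m>0)).astype(np.uint8)
    k,l,s,c=cv2.connectedComponentsWithStats(b)
    if k<2:return None
    i=1+np.argmax(s[1:,4]);ww=np.where(cv2.dilate((l==i).astype(np.uint8),np.ones((3,3),np.uint8))>0,np.clip(g-110,0,None),0)*m
    v,u=np.mgrid[0:384,0:512];uv=[(u*ww).sum()/ww.sum(),(v*ww).sum()/ww.sum()]
    q=loc(planept(n,uv,116));return s[i,4],np.round(uv,1),np.round(q,1),np.hypot(*q),np.degrees(np.arctan2(q[1],q[0]))
E
python3 - <<'E'
from h import *
for n in("top","side"):
    p,d=bot.grab_frame(n);print(n,label(n,p))
    W=cloud(n,d);
print(bot.get_time_s())
E
```

```text
top (np.int32(124), array([261.9, 207. ]), array([-21.3, -28.1]), np.float64(35.22118556950345), np.float64(-127.12254783298432))
side (np.int32(55), array([267.4, 174.7]), array([-17.3, -34. ]), np.float64(38.14278377327634), np.float64(-117.00741734759904))
9.4917
```

```bash
python3 - <<'E'
from h import *
Z=[]
for n,o in(("top",(210,160)),("side",(215,140))):
    p,d=bot.grab_frame(n);cv2.imwrite(f"pics/{n}4.png",p)
    z=cv2.resize(p[o[1]:o[1]+80,o[0]:o[0]+90],None,fx=6,fy=6,interpolation=cv2.INTER_NEAREST)
    for r in(55,40):
      for a in np.linspace(0,6.28,50):
        u=(proj(n,np.array(w(r*np.cos(a),r*np.sin(a),116)))-o+.5)*6;cv2.circle(z,tuple(int(k) for k in u),1,(0,0,255),-1)
    u=(proj(n,np.array(w(55,0,116)))-o+.5)*6;cv2.circle(z,tuple(int(k) for k in u),4,(0,255,0),-1)
    Z.append(z[:,:400] if 0 else z)
cv2.imwrite("pics/ov4.png",cv2.resize(np.hstack(Z),None,fx=.74,fy=.74))
E
```

```text
(no output)
```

View pics/ov4.png

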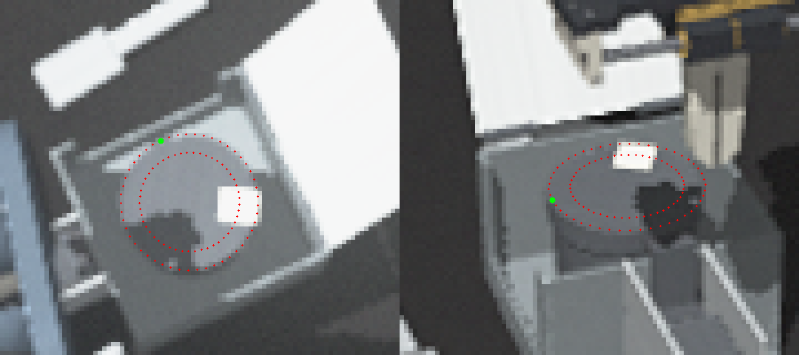

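The rim overlay matches in both views. The tongue estimate was polluted by the lit floor, so I'll use a brighter threshold. The label is near -117°, so the tub needs about +117° counterclockwise.

```bash
sed -i 's/(g>150)&(m>0)/(g>195)\&(m>0)/; s/g-110,0/g-180,0/' h.py
cat >> h.py <<'E'
def stroke(phi0,dphi,yaw0=0.,r=43,z=111,nseg=12,rate=35,turn=1):
    """degrees, caddy frame; tool yaw offset yaw0 at start, follows the arc"""
    def fr(k): return [-np.pi/2,0,CT-np.pi/2+np.radians(yaw0+turn*k*dphi)]
    def pt(k,z):
        a=np.radians(phi0+k*dphi);return w(r*np.cos(a),r*np.sin(a),z)
    bot.move_l(pt(0,150),150,frame=fr(0))
    bot.move_l(pt(0,119),80)
    bot.move_l(pt(0,z),30)
    print("down",np.round(bot.get_tcp_pos(),1),np.round(bot.get_wrist_force(),1))
    for i in range(1,nseg+1):
        bot.move_l(pt(i/nseg,z),rate,frame=fr(i/nseg))
        if i%4==0:print(i,np.round(bot.get_wrist_force(),1),bot.get_time_s())
    bot.move_l(pt(1,150),80)
E
python3 - <<'E'
from h import *
A=[]
for n in("top","side"):
    p,d=bot.grab_frame(n);A.append(label(n,p));print(A[-1])
a=-np.mean([x[4] for x in A]);print(a)
assert 105<a<130
stroke(-20,a)
bot.move_l(w(0,163,240),200,frame=[-np.pi/2,0,CT-np.pi/2])
for n in("top","side"):
    p,d=bot.grab_frame(n);cv2.imwrite(f"pics/{n}5.png",p);print(label(n,p))
print(bot.get_time_s())
cv2.imwrite("pics/s5.png",cv2.resize(p[60:260,190:390],None,fx=3,fy=3))
E
```

```text
(np.int32(75), array([263.1, 205.8]), array([-19. , -33.8]), np.float64(38.79169176080653), np.float64(-119.2497187374192))
(np.int32(48), array([267.4, 174.8]), array([-17.1, -33.7]), np.float64(37.79745993901254), np.float64(-116.94198212318815))
118.09585043030367
down [606.7  27.5 112.4] [-0.4 -0.1 11.6]
4 [-1.6 -1.3 11.1] 13.5917
8 [-0.3 -2.6 12.1] 15.025
12 [ 0.9 -2.2 11. ] 16.4583
(np.int32(75), array([247.9, 194.9]), array([39.5, -1.4]), np.float64(39.54296420638363), np.float64(-2.05706597295686))
(np.int32(46), array([253.1, 183.6]), array([41.1, -0.9]), np.float64(41.09478324855124), np.float64(-1.3050969746001426))
19.4
```

View pics/s5.png

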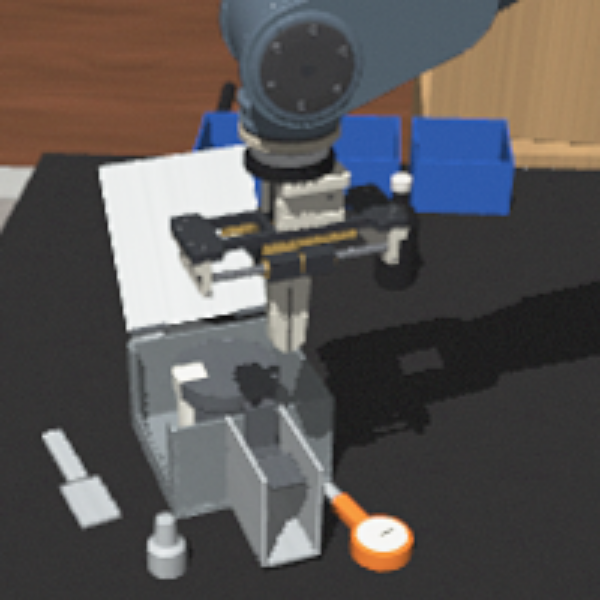

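The tongue now lies at zoom (188,372), facing the cut-away front, at -1.3 to -2.1° (limit about 10°). I'll do a last check of the hook, lid and bystanders, then hand in.

```bash
python3 - <<'E'
from h import *
p,d=bot.grab_frame("side");W=cloud("side",d);W0=cloud("side",np.load("pics/side0d.npy"))
for P in[(0,160,100),(0,170,100)]:
    u=proj("side",np.array(w(*P))).round().astype(int);sl=(slice(u[1]-1,u[1]+2),slice(u[0]-1,u[0]+2))
    print("pad z before/now",np.median(W0[sl][...,2]),np.median(W[sl][...,2]))
u=proj("side",np.array(w(50,-150,235))).round().astype(int);print("lid",W[u[1],u[0]],loc(W[u[1],u[0]]))
p0=cv2.imread("pics/side0.png").astype(int);df=abs(p0-p).max(2)
for nm,(a,b,c,e) in dict(gauge=(305,225,330,252),weight=(236,228,256,255),scraper=(203,202,230,236),charger=(235,295,320,362),spanner=(255,134,285,147)).items():print(nm,np.mean(df[b:e,a:c]>40))
print(bot.get_wrist_force(),bot.get_time_s());bot.hand_in()
E
```

```text
pad z before/now 97.37520042963291 99.18576061599722
pad z before/now 98.1431528621166 98.85267145020485
lid [670.55564448 -95.12849068 233.51253356] [  47.91533806 -153.28375972]
gauge 0.0
weight 0.0
scraper 0.0
charger 0.0
spanner 0.5435897435897435
[-0.29852529  0.27494424  0.9717514 ] 19.45
the job is handed in; nothing more can be done
```

The job is done and handed in at about 19.5 s of the 58 s allowed. I pressed the hook with the closed fingers until the lid sprang open. One fingertip arc of about 118° then brought the tub's label round to the front, and I lifted clear.

**Last checks**
- **Label:** it sits at -2.1° (top camera) and -1.3° (side camera), about 1–2 mm off at the edge, against a limit of 10 mm.
- **Lid:** it stands open; a point measured on it at caddy y = -153, z = 234 mm lies on the fully open plane.
- **Hook:** its pad is back at rest height, about 99 mm now against 97–98 mm before the press.
- **Contact:** the wrist force is about 1 N, close to zero, with the tool well clear of everything.
- **Bystanders:** the gauge, weight, scraper and charger show no change in the pictures.

**Not fully checked:** the spanner check came back as "changed". I think that is the opened lid now blocking the side camera's view, but I did not confirm it. The oil bottle and dish were not compared numerically, and the open lid hides part of the dish from above. I planned no motion near any of the three.

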